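# Lock the bayonet holder on its stand and stand the model tower on it

## Task

Set up the painting stand: lift the metal holder out of its wooden rack, hang it in the slotted ring of the grey stand and twist it clockwise (seen from above) until its lugs drop into the locking notches and its collar sits flush on the ring. Then stand the narrow-footed model water tower upright in the middle of the holder's plate and let go of it so carefully that it stays still, never letting it tip over. Leave the chimney model, the paint jar and the glue bottle where they are.

Things in the scene. Friction and masses are not known exactly. Their poses are not given: they have to be found in the camera images.
- stand: Fixed bayonet stand: grey square foot 100 x 100 x 12 mm with an upright steel ring (tube) on its centre. Origin: centre of the foot's underside; z up. The ring is set in the foot at an angle NOT given by this pose: the line through its two opposite entry slots lies within 0.25 rad either way of the foot's x axis; see it by camera or turn the lugs on the rim until they fall in.
- ring_top (a point): Ring's axis at the rim, 85 mm above the stand's underside; axes as the stand's. Ring: outside diameter 46, bore 33. Entry slots open at the rim, 24 deep, at least 8.8 wide. From each slot's floor a run, 11 high, leads clockwise (from above) to a notch, 8 deeper, centred 0.84 rad from the slot's centre, with an end wall beyond; lugs have about 0.1 rad of play each way in slot and notch.
- head_centre (a point): Metal holder, 0.2 to 0.35 kg: centre of its plate, 80 (x) x 56 (y) x 16 (z) mm, gripped across the 56 mm. It starts in the rack, x along the rack's within 0.05 rad. Height of this point above the stand's underside: 135.5 mm when the lugs rest on the rim, 111.5 with the lugs on the floor of slot and run, 105 when they are in the notches and the collar is flush on the rim.
- head: The same holder; origin at the stem's lower tip, 76.5 mm below the plate's centre. Stem diameter 30, tapering to 18 over the lowest 10 mm; two lugs along +x and -x, 48 across, 6 wide, 7 tall, undersides 26 mm above the tip; collar diameter 45, 12 thick, its lower face 56.5 mm above the tip, under the plate. A half turn fits the same. Loosely held, it drops by its weight.
- rack_top (a point): Fixed plywood rack, base 100 (x) x 56 (y) x 12 mm; two cheeks 12 thick and 56 wide, centred at x = +-38 mm, carry the ends of the holder's plate. Point: midway between the cheeks' tops, 82 mm above the table. The long sides of the plate are free for fingers.
- tower_tank (a point): Unpainted model water tower, 0.11 kg, 120 mm tall, top-heavy: foot disc diameter 26, 4 thick, column diameter 12, round tank diameter 36 with a straight wall from 84 to 114 mm above the foot's underside and a low cone roof. Point: centre of the tank on the axis, 99 mm above the foot's underside; z up. Grip it by the tank.
- tower: The same tower; origin at the centre of its foot's underside.
- chimney_mid (a point): Bystander: model chimney 108 mm tall, 36 mm square foot, round tapering stack; point half-way up.
- paint_jar_mid (a point): Bystander: small paint jar, diameter 44, 58 tall; point half-way up.
- glue_bottle_mid (a point): Bystander: glue bottle, diameter 34, 90 tall; point half-way up.
Mind the look-alikes: they are no part of the job. Leave any blue look-alike of the tower alone.

How it is judged:
On the way:
1. the holder is locked in the ring (lugs in the notches, collar flush on the rim) before the tower is brought over it (z of head_centre in the frame of stand between 0.1 and 0.1075 m and horizontal distance between head_centre and ring_top below 0.005 m and angle between head_centre's own z axis and vertical below 0.05 rad and horizontal distance between tower_tank and head_centre above 0.06 m), for 0.3 s.
At the end, for the whole second after the job is handed in: Holder locked: plate centre 100 to 107.5 mm above the stand's underside, within 5 mm of the ring's axis, tilt under 0.05 rad. Tower on it: foot within 15 mm of the plate's centre, tilt under 0.06 rad, tank centre 103 to 111 mm above the plate's centre. Both at rest (z of head_centre in the frame of stand between 0.1 and 0.1075 m and horizontal distance between head_centre and ring_top below 0.005 m and angle between head_centre's own z axis and vertical below 0.05 rad and z of tower_tank in the frame of head_centre between 0.103 and 0.111 m and horizontal distance between tower and head_centre below 0.015 m and angle between tower_tank's own z axis and vertical below 0.06 rad and linear speed of each of tower, head below 0.02 m/s and angular speed of tower below 0.2 rad/s); the robot touches nothing.
It fails at once if the water tower is tipped over (angle between tower_tank's own z axis and vertical above 0.5 rad).
It fails at once if the chimney model is moved by more than 40 mm (distance of chimney_mid from where it was at the start of the episode above 0.04 m).
It fails at once if the paint jar is moved by more than 40 mm (distance of paint_jar_mid from where it was at the start of the episode above 0.04 m).
It fails at once if the glue bottle is moved by more than 40 mm (distance of glue_bottle_mid from where it was at the start of the episode above 0.04 m).
It also fails if it takes over 72 s, if anything falls off the work surface, if the arm or the gripper's body presses on something with over 40 N, if the wrist force passes 120 N, or if a joint passes its speed limit or range.

## Robot

A 7-joint arm with a two-finger parallel gripper is mounted at the origin on the work surface. World frame = base frame: x ahead of the robot, y to its left, z up, the work surface at z = 0. Lengths are in m, angles in rad, forces in N, time in s.
With the tool pointing down it reaches from about 0.425 to 1.025 m from the base axis. Payload 9.4 kg.
Tool frame: the origin (TCP) lies where the fingers leave the gripper's body, on its centre line; the fingertips stand manip.tip_extent ahead of it and the grasp point (between the pads) lies 65 mm ahead of it (manip.tip_extent is the distance from the TCP to the fingertips, in m); z points along the fingers, y is the line along which they close (so a half turn about z gives the same grasp; the last joint's range is limited). The gripper opens to 93 mm and grips with 3 to 60 N. Pads are 15 mm wide; open, the fingers measure 128 mm over their backs; the gripper's body (75 mm by 188 mm) begins 65 mm behind the grasp point.
Start: joints at [1.093, 0.599, -0.003, 1.599, 0.002, 0.943, -0.08], TCP at [0.283, -0.668, 0.303] pointing down, gripper open.
Joint ranges: [-2.57, 2.57], [-0.35, 1.97], [-1.29, 1.29], [0.11, 2.56], [-1.05, 4.19], [0.11, 1.86], [-2.63, 2.63]. Speed limits (rad/s): [2.22, 2.22, 3.01, 3.01, 3.14, 3.14, 3.14].

## Interface

Orientations are given as [roll, pitch, yaw] about the fixed x, y, z axes, in that order (R = Rz(yaw) Ry(pitch) Rx(roll)).
In Python, from bench import manip, optics gives the robot as it stands.
- The arm moves only by the tool step_arm, never from a script. Its argument "plan" is one flat list of numbers, 6 for each row, row after row: the shift along the tool's x, y, z in mm, then the turn, a rotation vector about the tool's x, y, z in degrees. A call has 1 to 10 rows; each row shifts and turns the commanded pose from where the row before left it, along the tool's axes as they then stand; what a row does not reach is not made up. A row lasts 1/8 s, in which the tool goes at most 62.5 mm and 10.7 degrees, less where a joint would pass 70% of its speed; a pose out of reach is approached as far as the arm can. A call is refused whole if a number of a shift passes 62.5 or a number of a turn 10.7, either way. A call with a gripper value outside its range is refused whole. "grip" is the opening, from 0 (shut) to 1 (fully open), set as the call begins (left out, the last holds). The fingers move at their own pace and stop on an object; "grip_force" is the grip in N (left out, the last holds). Time passes only in rows, so rows that do not move let the fingers close. It gives the time, the measured TCP pose, the force, the opening and the grip force at its end, in the units of the state.
- manip.state(): the state, without advancing time (a new reading comes with each control period).
- optics.read_camera(name): name is "scene" or "side" or "wrist"; returns a dict with "color" (384x512x3 uint8, red, green, blue), "vfov" (degrees; the focal length in pixels is half the picture's height over the tangent of half this angle, whatever the lens; pixels are square), "cx", "cy" (the principal point, pixels), "rvec" (rotation vector, rad) and "tvec" (3), from world to camera coordinates, as OpenCV has them; the wrist camera has in their place "tool_from_camera" (4x4, takes a point from camera to tool coordinates, whose origin is the TCP and whose axes are the flange's). Camera axes: x right, y down, z forward; pixel columns grow to the right and rows downward; lengths in m; the calibration is good to about 2 mm. A picture is of the moment at which its call begins: read the wrist's pose just before it. There is no depth.
- manip.sign_off(): hands the job in; it is judged then, once.
The state is a dict: "time": time; "joint_pos": joint angles; "qd": joint speeds; "joint_efforts": joint torques, N m; "eef_pos": TCP position; "ee_rot": TCP orientation; "force": force on the tool from outside, world axes, zero at the start; "ft_torque": the same for the moment, N m; "opening": finger opening in m; "gripper_force": force on a finger pad.
Only numpy, scipy, OpenCV 4.12 (cv2) and the standard library are available. Lean on these libraries where they do the work, as an engineer would, in place of code of your own. Each camera call takes 0.05 s, during which the arm holds its last target. There are 200 camera calls.

## Working session

There is one attempt and no reset: what is moved stays moved. The work goes in short steps, Python scripts to look and compute and a tool call to move; the robot and the scene stay as the last step left them, time stands still between calls to the robot, and variables do not carry over. Pictures are saved under pics/ and viewed, at most 12 in all, crops included, and the job is handed in when it is done.

Besides the shell and the picture viewer there is one more tool, called after "Emit:" in YAML: its name, and indented under it one key for each argument. step_arm: Moves the arm, as the interface text tells. Its arguments: {"type":"object","properties":{"plan":{"type":"array","items":{"type":"number"}},"grip":{"type":"number"},"grip_force":{"type":"number"}},"required":["plan"]}

```bash
mkdir -p pics; ls; cat > h.py <<'E'
import numpy as np, cv2
from bench import manip, optics
def cam(name):
    s=manip.state(); c=optics.read_camera(name); f=192/np.tan(np.radians(c['vfov'])/2)
    K=np.array([[f,0,c['cx']],[0,f,c['cy']],[0,0,1.]])
    if 'rvec' in c:
        R=cv2.Rodrigues(np.array(c['rvec'],float))[0]; t=np.array(c['tvec'],float).ravel()
    else:
        T=np.eye(4);T[:3,:3]=rpy(s['ee_rot']);T[:3,3]=s['eef_pos']
        W=np.linalg.inv(T@np.array(c['tool_from_camera'])); R,t=W[:3,:3],W[:3,3]
    return c['color'],K,R,t
def rpy(a):
    from scipy.spatial.transform import Rotation as Ro
    return Ro.from_euler('xyz',a).as_matrix()
def ray(px,K,R,t,z):
    d=R.T@np.linalg.inv(K)@np.array([px[0],px[1],1.]); o=-R.T@t
    return o+d*(z-o[2])/d[2]
def proj(P,K,R,t):
    p=K@(R@np.array(P,float).T+t[:,None]); return (p[:2]/p[2]).T
E
python3 - <<'E'
from h import *
s=manip.state(); print({k:np.round(v,3) for k,v in s.items()}, manip.tip_extent)
ims=[]
for n in ('scene','side','wrist'):
    i,K,R,t=cam(n); np.savez(n+'0.npz',i=i,K=K,R=R,t=t); print(n,K[0,0],-R.T@t, R[2])
    cv2.imwrite(f'pics/{n}0.png',cv2.resize(i[:,:,::-1],(800,600),interpolation=cv2.INTER_CUBIC))
E
```

```text
pics
{'time': np.float64(0.0), 'joint_pos': array([ 1.093,  0.6  , -0.003,  1.6  ,  0.002,  0.943, -0.08 ]), 'qd': array([-0.002,  0.001,  0.   ,  0.   , -0.001,  0.001, -0.001]), 'joint_efforts': array([-1.0000e-03, -7.6508e+01,  1.4980e+00, -2.5235e+01, -5.2000e-02,
        1.7000e-02,  0.0000e+00]), 'eef_pos': array([ 0.283, -0.667,  0.302]), 'ee_rot': array([-3.14 ,  0.   ,  0.401]), 'force': array([ 0.257, -0.279, -0.949]), 'ft_torque': array([ 0.03 ,  0.042, -0.044]), 'gripper_force': np.float64(0.0), 'opening': np.float64(0.093)} 0.0841
scene 473.1806440484763 [ 1.46139327 -0.64850995  0.78368559] [-0.69839768  0.4871958  -0.52429089]
side 409.0820261824192 [0.33311032 0.81682255 0.57614789] [ 0.1945335 -0.8387471 -0.5085863]
wrist 267.7141375244257 [ 0.35150301 -0.63862346  0.38549502] [-0.2518679  -0.10328442 -0.96223432]
```

View pics/scene0.png

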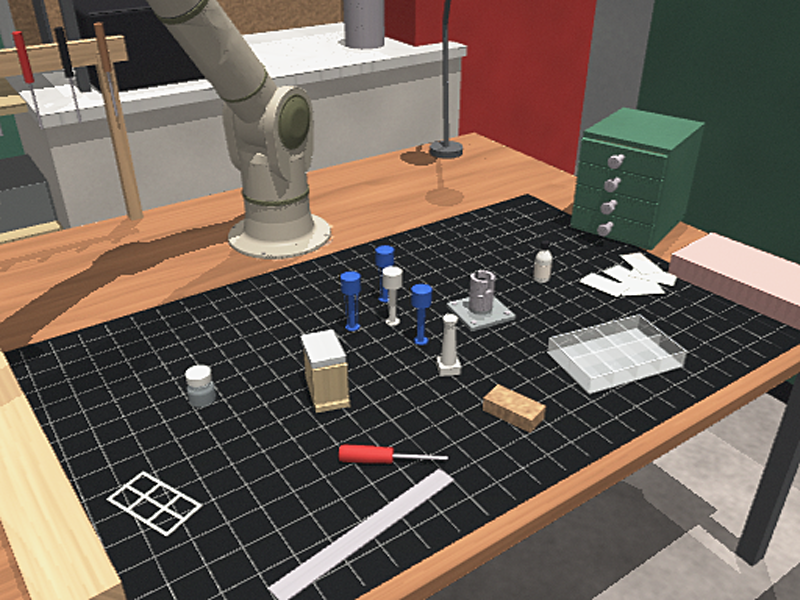

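View pics/side0.png

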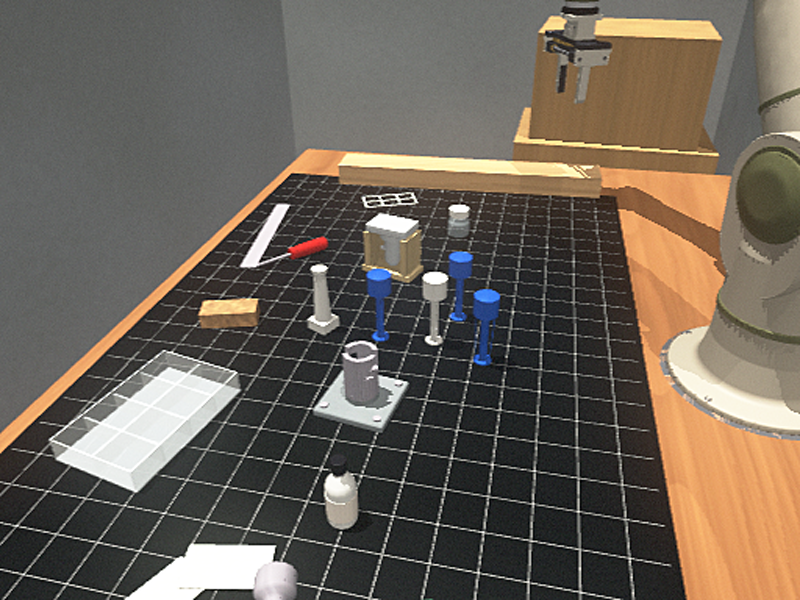

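The scene view shows the stand ring at (482,276), the holder in its rack at (324,347), and the white tower at (392,280) between three blue look-alikes. The side view matches: ring at (361,349), holder at (392,224), tower at (435,286). I'll triangulate these.

```bash
cat > tri.py <<'E'
from h import *
def tri(pa,pb):
    P=[];
    for n in ('scene0','side0'):
        d=np.load(n+'.npz'); P.append(d['K']@np.c_[d['R'],d['t']])
    X=cv2.triangulatePoints(P[0],P[1],np.array(pa,float)/1.5625,np.array(pb,float)/1.5625).ravel(); return X[:3]/X[3]
E
python3 - <<'E'
from tri import *
for n,a,b in [('ringtop',(482,276),(361,349)),('plate',(324,347),(392,224)),('tank',(392,280),(435,287)),('tfoot',(393,322),(433,341)),
 ('blueA',(352,328),(458,318)),('blueB',(421,341),(380,337)),('blueC',(386,299),(484,360)),('chim',(449,320),(320,270)),('chimfoot',(449,368),(323,325)),('jar',(199,372),(459,211)),('glue',(544,250),(339,462))]:
    print(n,np.round(tri(a,b),3))
d0=np.load('scene0.npz');d1=np.load('side0.npz')
print('jar base', ray((201/1.5625,398/1.5625),d0['K'],d0['R'],d0['t'],0))
print('tower feet scene', [np.round(ray((x/1.5625,y/1.5625),d0['K'],d0['R'],d0['t'],0.0),3) for x,y in [(393,323),(352,328),(421,341),(386,299)]])
print('side', [np.round(ray((x/1.5625,y/1.5625),d1['K'],d1['R'],d1['t'],0.0),3) for x,y in [(433,341),(458,318),(380,337),(484,360)]])
# stand foot corners top z=.012 in side picture and scene
print([np.round(ray((x/1.5625,y/1.5625),d0['K'],d0['R'],d0['t'],0.012),3) for x,y in [(447,305),(483,326),(515,316),(478,295)]])
print([np.round(ray((x/1.5625,y/1.5625),d1['K'],d1['R'],d1['t'],0.012),3) for x,y in [(315,405),(382,426),(408,377),(346,368)]])
print('rack base',[np.round(ray((x/1.5625,y/1.5625),d0['K'],d0['R'],d0['t'],0.098),3) for x,y in [(302,337),(308,363),(347,360),(335,331)]])
E
```

```text
ringtop [0.536 0.168 0.083]
plate [ 0.58 -0.2   0.09]
tank [0.465 0.009 0.093]
tfoot [ 0.465  0.011 -0.003]
blueA [ 0.437 -0.064 -0.004]
blueB [ 0.549  0.018 -0.002]
blueC [ 0.384  0.047 -0.003]
chim [0.644 0.006 0.101]
chimfoot [0.647 0.008 0.   ]
jar [ 0.479 -0.376  0.051]
glue [0.51  0.355 0.072]
jar base [ 0.48134369 -0.38089385  0.        ]
tower feet scene [array([0.474, 0.007, 0.   ]), array([ 0.444, -0.067,  0.   ]), array([0.553, 0.016, 0.   ]), array([0.393, 0.044, 0.   ])]
side [array([0.464, 0.012, 0.   ]), array([ 0.435, -0.06 ,  0.   ]), array([0.547, 0.019, 0.   ]), array([0.381, 0.045, 0.   ])]
[array([0.495, 0.121, 0.012]), array([0.593, 0.131, 0.012]), array([0.601, 0.204, 0.012]), array([0.5  , 0.195, 0.012])]
[array([0.589, 0.206, 0.012]), array([0.492, 0.226, 0.012]), array([0.48 , 0.122, 0.012]), array([0.571, 0.121, 0.012])]
rack base [array([ 0.548, -0.22 ,  0.098]), array([ 0.616, -0.246,  0.098]), array([ 0.644, -0.192,  0.098]), array([ 0.563, -0.167,  0.098])]
```

```bash
cat > plan.py <<'E'
from h import *
# plan(target xyz TCP, target yaw, n rows): rows for step_arm from current pose, levelling the tool
from scipy.spatial.transform import Rotation as Ro
def plan(p,yaw,n):
    s=manip.state(); p0=np.array(s['eef_pos']); R0=Ro.from_euler('xyz',s['ee_rot']); R1=Ro.from_euler('xyz',[np.pi,0,yaw])
    rv=(R0.inv()*R1).as_rotvec(); rows=[]; R=R0
    for k in range(n):
        rows.append(np.r_[R.inv().apply((np.array(p)-p0)/n)*1000,np.degrees(rv/n)]); R=R*Ro.from_rotvec(rv/n)
    r=np.round(rows,1); print('max',abs(r).max(0)); print(','.join(str(v+0.0) for v in r.ravel())); return r
E
python3 -c "
from plan import *
plan([.58,-.2,.30],-.35,10)"
```

```text
max [45.6 53.   0.2  0.   0.   4.3]
45.6,-31.4,0.2,0.0,0.0,4.3,43.1,-34.8,0.2,0.0,0.0,4.3,40.4,-37.9,0.2,0.0,0.0,4.3,37.4,-40.8,0.2,0.0,0.0,4.3,34.3,-43.5,0.2,0.0,0.0,4.3,30.9,-46.0,0.2,0.0,0.0,4.3,27.4,-48.1,0.2,0.0,0.0,4.3,23.7,-50.1,0.2,0.0,0.0,4.3,19.9,-51.7,0.2,0.0,0.0,4.3,15.9,-53.0,0.2,0.0,0.0,4.3
```

Emit:
step_arm:
  plan: [45.6,-31.4,0,0,0,4.3,43.1,-34.8,0,0,0,4.3,40.4,-37.9,0,0,0,4.3,37.4,-40.8,0,0,0,4.3,34.3,-43.5,0,0,0,4.3,30.9,-46,0,0,0,4.3,27.4,-48.1,0,0,0,4.3,23.7,-50.1,0,0,0,4.3,19.9,-51.7,0,0,0,4.3,15.9,-53,0,0,0,4.3]

```text
time: 1.4
eef_pos: [0.5808, -0.1986, 0.3026]
ee_rot: [3.141, 0.0, -0.352]
force: [0.8, 0.1, 0.2]
opening: 0.0931
gripper_force: 0.0
```

Emit:
step_arm:
  plan: [0,0,0,0,0,0,0,0,0,0,0,0,0,0,0,0,0,0]
  grip: 1

```text
time: 1.78
eef_pos: [0.5792, -0.2018, 0.3027]
ee_rot: [3.141, 0.0, -0.352]
force: [0.4, 0.7, 0.5]
opening: 0.093
gripper_force: 0.0
```

```bash
python3 -c "
from h import *
s=manip.state();print(s['eef_pos'],s['ee_rot'],s['joint_pos'],s['force'])
i,K,R,t=cam('wrist'); np.savez('w1.npz',i=i,K=K,R=R,t=t); cv2.imwrite('pics/w1.png',cv2.resize(i[:,:,::-1],(800,600),interpolation=cv2.INTER_CUBIC))"
```

```text
[ 0.57923656 -0.20182114  0.30270673] [ 3.14097284e+00  2.58846480e-04 -3.51746930e-01] [ 0.11473748  0.46892908  0.18545937  1.87300239 -0.11446306  0.81018108
 -1.56286641] [0.36851145 0.68594929 0.50017725]
```

View pics/w1.png

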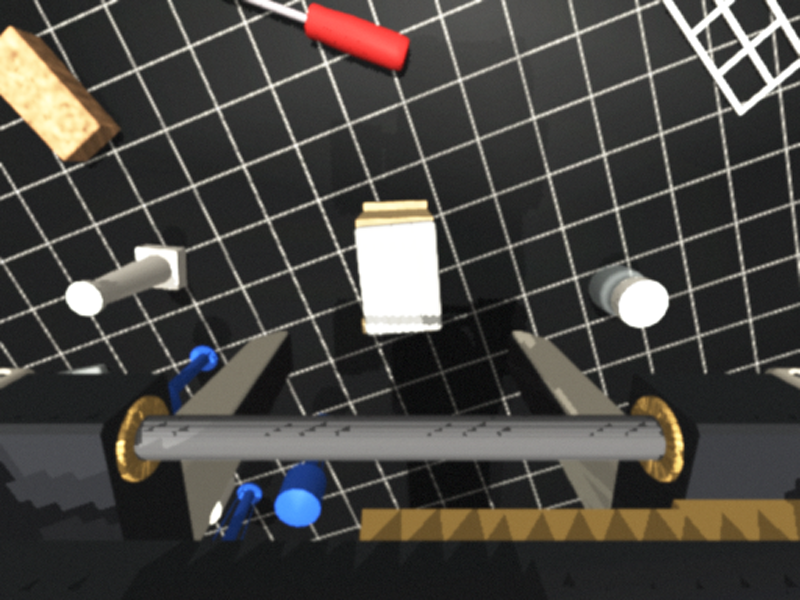

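The wrist view shows the plate's top face at about (357,224), (437,220), (441,317) and (363,321). I'll refine its pose from those corners.

```bash
python3 -c "
from h import *
d=np.load('w1.npz');K,R,t=d['K'],d['R'],d['t'];g=d['i'].min(2)
m=(g>235).astype(np.uint8)
n,l,st,c=cv2.connectedComponentsWithStats(m)
k=l[173,256];print(st[k],c[k])
r=cv2.minAreaRect(np.argwhere(l==k)[:,::-1].astype(np.float32));b=cv2.boxPoints(r);print(b*1.5625)
print(g[140:215,256])
cs=[(x/1.5625,y/1.5625) for x,y in [(357,224),(437,220),(441,317),(363,321)]]
for q in (b,cs):
  P=np.array([ray(p,K,R,t,.098) for p in q]);print(np.round(P,4),P.mean(0))
  for i in range(4):
    e=P[(i+1)%4]-P[i];print(np.linalg.norm(e),np.arctan2(e[1],e[0]))
"
```

```text
[ 228  142   53   61 2841] [254.71312918 172.52094333]
[[354.9246  227.84488]
 [432.5108  221.37935]
 [440.21555 313.83627]
 [362.62933 320.3018 ]]
[183 190 177 213 247 253 254 255 255 255 255 255 255 255 255 255 255 255
 255 255 255 255 255 255 255 255 255 255 255 255 255 255 255 255 255 255
 255 255 255 255 255 255 255 255 255 255 255 255 255 255 255 255 255 255
 255 255 255 255 255 255 255 251 231 218 217 217 219 239 254 255 255 254
 218  98  34]
[[ 0.6226 -0.1861  0.098 ]
 [ 0.6084 -0.2377  0.098 ]
 [ 0.5429 -0.2212  0.098 ]
 [ 0.5577 -0.1662  0.098 ]] [ 0.58291582 -0.20277898  0.098     ]
0.0535303666836278 -1.839211817136845
0.0675326752129464 2.895354880059882
0.05696643414779112 1.307828791460734
0.06785408771637956 -0.2969751217472188
[[ 0.6246 -0.1884  0.098 ]
 [ 0.6082 -0.2409  0.098 ]
 [ 0.5404 -0.221   0.098 ]
 [ 0.5571 -0.1663  0.098 ]] [ 0.58258397 -0.20411024  0.098     ]
0.05496754578846335 -1.87237706956234
0.0707057140039108 2.8563278962013574
0.05720991794853903 1.2740539769314982
0.07098144659943023 -0.316910987229529
```

```bash
python3 -c "
from plan import *
d=np.load('w1.npz');K,R,t=d['K'],d['R'],d['t'];im=d['i'];g=im.min(2)
# edges: per column/row subpixel at 128.. blue channel discriminates wood
b=im[:,:,2].astype(float)
print(b[128:150,256].astype(int)); print(b[205:220,256].astype(int));print(im[205:220,256])
q=[]
def cross(v,th): 
  i=np.argmax(v>th); return i-(v[i]-th)/(v[i]-v[i-1])
top=[(c,130+cross(b[130:160,c],210)) for c in range(234,276)]
bot=[(c,220-cross(b[220:190:-1,c],130)) for c in range(238,276)]
L=[(215+cross(g[r,215:250].astype(float),130),r) for r in range(150,195)]
Rr=[(295-cross(g[r,295:262:-1].astype(float),130),r) for r in range(150,195)]
W=[np.array([ray(p,K,R,t,.098)[:2] for p in e]) for e in (top,bot,L,Rr)]
for w in W:
  vx,vy,x,y=cv2.fitLine(w.astype(np.float32),cv2.DIST_HUBER,0,.001,.001).ravel(); a=np.arctan2(vy,vx); print(x,y,a, 'res')
  n=np.array([-vy,vx]); print(n@[x,y])
"
```

```text
[ 84 164 202 213 205 176 122  94  88  90 100 141 183 190 177 213 247 253
 254 255 255 255]
[217 219 239 254 255 255 254 218  98  34  40  41  25  18  12]
[[228 226 217]
 [229 227 219]
 [245 244 239]
 [255 255 254]
 [255 255 255]
 [255 255 255]
 [255 255 254]
 [228 227 218]
 [104 103  98]
 [ 37  37  34]
 [ 43  43  40]
 [ 44  44  41]
 [ 29  27  25]
 [ 18  18  18]
 [ 12  12  12]]
0.6220345 -0.21725982 0.863107 res
-0.6138991
0.53991777 -0.18686868 1.2959236 res
-0.57036984
0.601387 -0.1690098 -0.012751032 res
-0.16132797
0.5749127 -0.23424582 -0.5033406 res
0.072118
```

```bash
python3 -c "
from plan import *
d=np.load('w1.npz');K,R,t=d['K'],d['R'],d['t'];im=d['i'];g=im.min(2).astype(int)
for r in (155,170,185,195): print(r,[c for c in range(215,300) if g[r,c]>130][0],[c for c in range(215,300) if g[r,c]>130][-1], g[r,226:236],g[r,274:286])
for px in [(357,224),(437,219.5),(442,330),(364,334)]: print(ray((px[0]/1.5625,px[1]/1.5625),K,R,t,.098))
P=np.array([ray((px[0]/1.5625,px[1]/1.5625),K,R,t,.098) for px in [(357,224),(437,219.5),(442,330),(364,334)]])
print(P.mean(0)); 
for i in range(4):
    e=P[(i+1)%4]-P[i];print(np.linalg.norm(e),np.arctan2(e[1],e[0]))
"
```

```text
155 215 288 [ 56 146 239 253 254 255 255 255 255 255] [255 255 254 252 235 134  43  29  26  27  30  32]
170 221 293 [ 34  38  65 186 253 255 255 255 255 255] [255 255 255 254 251 234 135  44  28  29  31  41]
185 226 280 [138 193 126  56  77 199 254 255 255 255] [254 254 254 254 254 251 233 130  40  25  28  29]
195 232 281 [ 28  20  22  30  63 103 198 254 255 255] [254 254 254 254 254 253 247 211 104  30  18  21]
[ 0.62457124 -0.18837125  0.098     ]
[ 0.60856694 -0.24096733  0.098     ]
[ 0.53048473 -0.21841003  0.098     ]
[ 0.54733714 -0.1631937   0.098     ]
[ 0.57774001 -0.20273558  0.098     ]
0.0549771379754572 -1.866181357788003
0.08127523448080425 2.8603578771964977
0.05773081968172779 1.274569310617789
0.0812343193629487 -0.31512716151422965
```

```bash
python3 -c "
from plan import *
plan([.556,0,.30],1.25,9)"
```

```text
max [18.5 22.5  0.3  0.   0.  10.2]
-10.2,-20.2,0.3,0.0,0.0,-10.2,-6.4,-21.6,0.3,0.0,0.0,-10.2,-2.5,-22.4,0.3,0.0,0.0,-10.2,1.5,-22.5,0.3,0.0,0.0,-10.2,5.5,-21.9,0.3,0.0,0.0,-10.2,9.3,-20.6,0.3,0.0,0.0,-10.2,12.8,-18.6,0.3,0.0,0.0,-10.2,15.9,-16.1,0.3,0.0,0.0,-10.2,18.5,-13.0,0.3,0.0,0.0,-10.2
```

Emit:
step_arm:
  plan: [-10.2,-20.2,0.3,0,0,-10.2,-6.4,-21.6,0.3,0,0,-10.2,-2.5,-22.4,0.3,0,0,-10.2,1.5,-22.5,0.3,0,0,-10.2,5.5,-21.9,0.3,0,0,-10.2,9.3,-20.6,0.3,0,0,-10.2,12.8,-18.6,0.3,0,0,-10.2,15.9,-16.1,0.3,0,0,-10.2,18.5,-13,0.3,0,0,-10.2]

```text
time: 2.95
eef_pos: [0.5562, 0.0009, 0.3002]
ee_rot: [3.141, 0.0, 1.256]
force: [-0.1, 0.5, -0.0]
opening: 0.0926
gripper_force: 0.0
```

```bash
python3 -c "
from plan import *
plan([.54,.168,.30],2.85,9)"
```

```text
max [18.6 15.8  0.   0.   0.  10.1]
17.1,-7.5,0.0,0.0,0.0,-10.1,18.1,-4.3,0.0,0.0,0.0,-10.1,18.6,-1.1,0.0,0.0,0.0,-10.1,18.5,2.2,0.0,0.0,0.0,-10.1,17.8,5.5,0.0,0.0,0.0,-10.1,16.6,8.5,0.0,0.0,0.0,-10.1,14.8,11.3,0.0,0.0,0.0,-10.1,12.6,13.8,0.0,0.0,0.0,-10.1,10.0,15.8,0.0,0.0,0.0,-10.1
```

Emit:
step_arm:
  plan: [17.1,-7.5,0,0,0,-10.1,18.1,-4.3,0,0,0,-10.1,18.6,-1.1,0,0,0,-10.1,18.5,2.2,0,0,0,-10.1,17.8,5.5,0,0,0,-10.1,16.6,8.5,0,0,0,-10.1,14.8,11.3,0,0,0,-10.1,12.6,13.8,0,0,0,-10.1,10,15.8,0,0,0,-10.1]

```text
time: 4.08
eef_pos: [0.5417, 0.1678, 0.3001]
ee_rot: [-3.141, 0.0, 2.843]
force: [-0.1, -0.2, -0.5]
opening: 0.0928
gripper_force: 0.0
```

Emit:
step_arm:
  plan: [0,0,0,0,0,0,0,0,0,0,0,0]

```text
time: 4.32
eef_pos: [0.5417, 0.1672, 0.2998]
ee_rot: [-3.141, -0.0, 2.834]
force: [0.6, 0.1, 0.1]
opening: 0.0926
gripper_force: 0.0
```

```bash
python3 -c "
from h import *
s=manip.state();print(s['eef_pos'],s['ee_rot'],s['joint_pos'],s['force'])
i,K,R,t=cam('wrist'); np.savez('w2.npz',i=i,K=K,R=R,t=t); cv2.imwrite('pics/w2.png',cv2.resize(i[:,:,::-1],(800,600),interpolation=cv2.INTER_CUBIC))"
```

```text
[0.54166101 0.16715223 0.29984423] [-3.14075553e+00 -3.20296118e-06  2.83352374e+00] [ 0.09521165  0.49631288 -0.70776314  1.93885772  0.42206145  0.85872901
  0.4272937 ] [0.55484421 0.11859131 0.08642852]
```

View pics/w2.png

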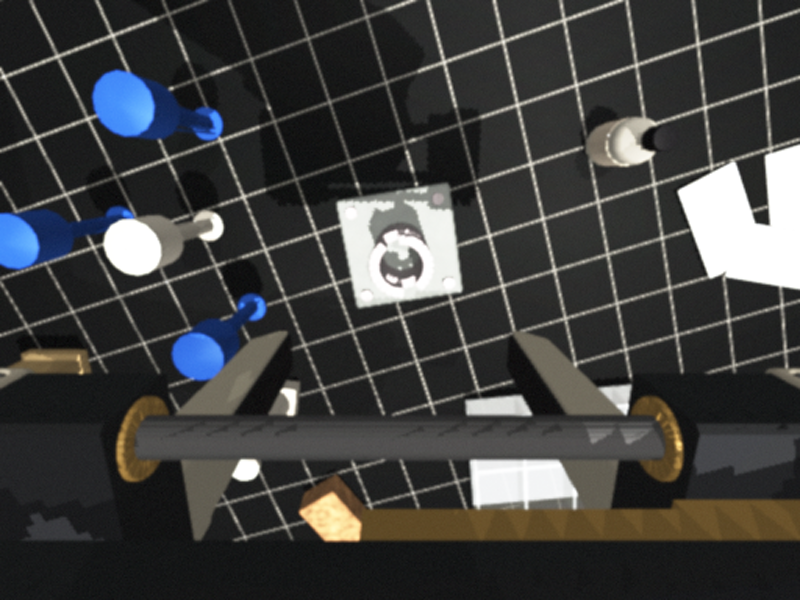

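The stand's ring top is centred near (401,261), and the tower's tank is at about (135,247). I need a closer crop to see the slots.

```bash
python3 -c "
from h import *
d=np.load('w2.npz');K,R,t=d['K'],d['R'],d['t'];im=d['i']
c=im[115:200,210:302]
cv2.imwrite('pics/w2c.png',cv2.resize(c[:,:,::-1],None,fx=6,fy=6,interpolation=cv2.INTER_CUBIC))
"
```

```text
(no output)
```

View pics/w2c.png

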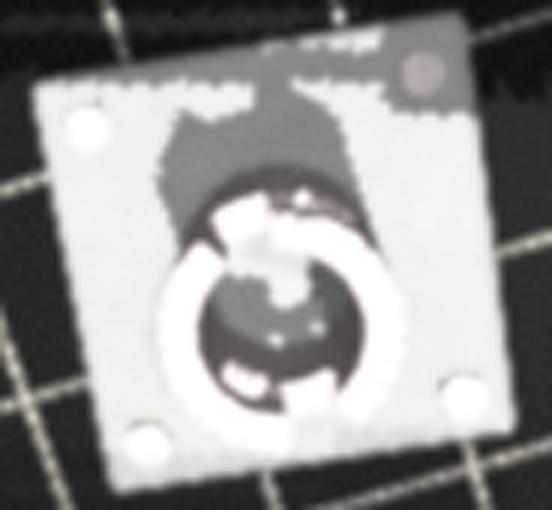

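```bash
python3 -c "
from h import *
d=np.load('w2.npz');K,R,t=d['K'],d['R'],d['t']
f=lambda p,z: ray((p[0]/6+210-.4,p[1]/6+115-.4),K,R,t,z)
C=np.array([f(p,.012) for p in [(35,85),(462,15),(515,430),(115,492)]]);print(np.round(C,4),C.mean(0))
for i in range(4):
  e=C[(i+1)%4]-C[i];print(np.linalg.norm(e),np.arctan2(e[1],e[0]))
P=[f(p,.085) for p in [(157,331),(405,331),(281,455)]];print(P,(P[0]+P[1])/2)
a,b=f((245,228),.085),f((315,425),.085);e=b-a;print(a,b,(a+b)/2,np.arctan2(e[1],e[0]))
g=lambda p,z: ray((p[0]/1.5625,p[1]/1.5625),K,R,t,z)
print('tank top',g((133,247),.114),'foot',g((209,226),.004))
"
```

```text
[[0.478  0.1295 0.012 ]
 [0.4925 0.2261 0.012 ]
 [0.5898 0.2118 0.012 ]
 [0.5754 0.1148 0.012 ]] [0.53390653 0.17057827 0.012     ]
0.09771590137340701 1.4217024149769153
0.09832746344816928 -0.14617072771473724
0.09802336308356902 -1.7175291447500358
0.09855848747083712 2.992298255607276
[array([0.52648123, 0.14770563, 0.085     ]), array([0.54077121, 0.19265808, 0.085     ]), array([0.55714636, 0.16273209, 0.085     ])] [0.53362622 0.17018185 0.085     ]
[0.51280091 0.16971957 0.085     ] [0.55335386 0.17082812 0.085     ] [0.53307738 0.17027385 0.085     ] 0.027329025129562867
tank top [0.46292384 0.00956242 0.114     ] foot [0.46391614 0.0106365  0.004     ]
```

```bash
python3 -c "
from plan import *
plan([.578,-.203,.24],2.847,9)"
```

```text
max [16.3 38.2  6.7  0.   0.   0.1]
-16.3,-38.0,6.7,0.0,0.0,-0.1,-16.2,-38.0,6.7,0.0,0.0,-0.1,-16.2,-38.0,6.7,0.0,0.0,-0.1,-16.1,-38.0,6.7,0.0,0.0,-0.1,-16.1,-38.1,6.7,0.0,0.0,-0.1,-16.0,-38.1,6.7,0.0,0.0,-0.1,-16.0,-38.1,6.7,0.0,0.0,-0.1,-15.9,-38.1,6.7,0.0,0.0,-0.1,-15.9,-38.2,6.7,0.0,0.0,-0.1
```

Emit:
step_arm:
  plan: [-16.3,-38,6.7,0,0,0,-16.2,-38,6.7,0,0,0,-16.2,-38,6.7,0,0,-0.1,-16.1,-38,6.7,0,0,-0.1,-16.1,-38.1,6.7,0,0,-0.1,-16,-38.1,6.7,0,0,-0.1,-16,-38.1,6.7,0,0,-0.1,-15.9,-38.1,6.7,0,0,-0.1,-15.9,-38.2,6.7,0,0,-0.1,0,0,0,0,0,0]

```text
time: 5.62
eef_pos: [0.5779, -0.2062, 0.2386]
ee_rot: [-3.14, -0.001, 2.842]
force: [0.6, 0.5, 0.0]
opening: 0.0929
gripper_force: 0.0
```

Emit:
step_arm:
  plan: [0,0,0,0,0,0]

```text
time: 5.75
eef_pos: [0.5786, -0.2012, 0.2398]
ee_rot: [3.141, -0.0, 2.849]
force: [-0.2, 0.6, -0.1]
opening: 0.0927
gripper_force: 0.0
```

```bash
python3 -c "
from plan import *
print(manip.state()['joint_pos'])
plan([.578,-.203,.157],2.847,4)
i,K,R,t=cam('wrist'); np.savez('w3.npz',i=i,K=K,R=R,t=t); cv2.imwrite('pics/w3.png',i[:,:,::-1])"
```

```text
[ 0.67682441  0.61759043 -0.65812642  1.89420698  0.5135477   0.8046546
  1.02013895]
max [ 0.   0.5 20.7  0.   0.   0. ]
0.0,-0.5,20.7,0.0,0.0,0.0,0.0,-0.5,20.7,0.0,0.0,0.0,0.0,-0.5,20.7,0.0,0.0,0.0,0.0,-0.5,20.7,0.0,0.0,0.0
```

View pics/w3.png

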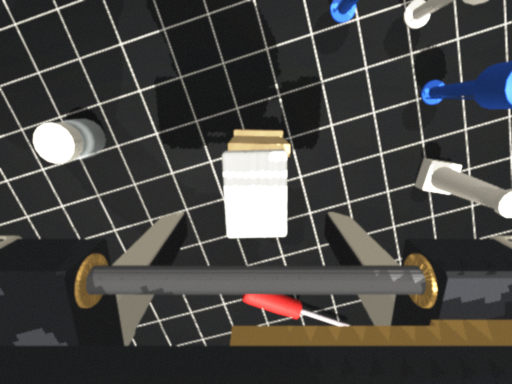

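The wrist view from the other side shows the plate's corners at (224,151), (287,151), (287,236) and (227,238), still in the rack and roughly centred between the fingers.

```bash
python3 -c "
from h import *
d=np.load('w3.npz');K,R,t=d['K'],d['R'],d['t'];g=d['i'].min(2).astype(int)
print(g[146:156,255],g[230:242,255],g[200,218:230],g[200,282:292],g[225,218:232],g[225,282:292])
P=np.array([ray(p,K,R,t,.098) for p in [(223.5,150.5),(287,150.5),(287.5,236.5),(227,238)]]);print(P,P.mean(0))
for i in range(4):
  e=P[(i+1)%4]-P[i];print(np.linalg.norm(e),np.arctan2(e[1],e[0]))
"
```

```text
[139 144 142 144 149 172 204 228 235 239] [255 255 255 255 255 255 254 204  75  47  39  42] [210 181 159 143 133 165 237 255 255 255 255 255] [255 255 255 255 254 176  54  38  41  41] [ 41  41  44  41  41  44  46 103 217 254 255 255 255 255] [255 255 255 255 251 154  51  40  40  42]
[[ 0.53062816 -0.21558641  0.098     ]
 [ 0.54607534 -0.16420693  0.098     ]
 [ 0.62346085 -0.18431897  0.098     ]
 [ 0.60876596 -0.23841061  0.098     ]] [ 0.57723258 -0.20063073  0.098     ]
0.05365134623740807 1.2787445113406197
0.07995631075430423 -0.254268939933562
0.056052161381330304 -1.8360608940282233
0.08140306291414283 2.8573975591829592
```

Emit:
step_arm:
  plan: [0,0,20.7,0,0,-0.6,0,0,20.7,0,0,0,0,0,20.7,0,0,0,0,0,20.7,0,0,0,0,0,0,0,0,0,0,0,0,0,0,0]

```text
time: 6.55
eef_pos: [0.5792, -0.201, 0.157]
ee_rot: [3.141, 0.0, 2.862]
force: [-0.4, -0.1, 0.0]
opening: 0.0929
gripper_force: 0.0
```

Emit:
step_arm:
  plan: [0,0,0,0,0,0,0,0,0,0,0,0,0,0,0,0,0,0,0,0,0,0,0,0,0,0,0,0,0,0]
  grip: 0
  grip_force: 40

```text
time: 7.18
eef_pos: [0.579, -0.2013, 0.1571]
ee_rot: [-3.141, 0.0, 2.862]
force: [-0.3, -0.3, 3.7]
opening: 0.0561
gripper_force: 39.9
```

Emit:
step_arm:
  plan: [0,0,-8,0,0,0,0,0,-16,0,0,0,0,0,-20,0,0,0,0,0,-24,0,0,0,0,0,-24,0,0,0,0,0,-24,0,0,0,0,0,-24,0,0,0,0,0,-20,0,0,0,0,0,0,0,0,0,0,0,0,0,0,0]

```text
time: 8.43
eef_pos: [0.5785, -0.2014, 0.3164]
ee_rot: [-3.141, -0.001, 2.862]
force: [0.1, 0.3, -2.2]
opening: 0.056
gripper_force: 40.0
```

```bash
python3 -c "
from plan import *
s=manip.state();print(s['joint_pos'],s['force'],s['ft_torque'])
i,K,R,t=cam('wrist'); np.savez('w4.npz',i=i,K=K,R=R,t=t); cv2.imwrite('pics/w4.png',i[:,:,::-1])
T=np.array(s['eef_pos']);Rt=rpy(s['ee_rot'])
# predicted plate top corners in tool frame z=.067-.008
c=np.array([[sx*.04,sy*.028,.059] for sx,sy in [(1,1),(1,-1),(-1,-1),(-1,1)]]);print(proj((Rt@c.T).T+T,K,R,t))
plan([.5335,.1705,.315],3.165,10)"
```

```text
[ 0.7247555   0.5372339  -0.7210032   1.82113872  0.42962475  0.9464595
  1.10680549] [ 0.07152397  0.27774552 -2.19303214] [ 0.04993015 -0.0969068  -0.04821989]
[[307.65637578 176.45154611]
 [205.65535969 176.44675372]
 [211.99254126 299.70739796]
 [300.92104374 299.65866631]]
max [14.6 37.1  0.1  0.   0.   1.7]
14.6,34.5,0.1,0.0,0.0,-1.7,13.5,34.9,0.1,0.0,0.0,-1.7,12.5,35.3,0.1,0.0,0.0,-1.7,11.4,35.7,0.1,0.0,0.0,-1.7,10.3,36.0,0.1,0.0,0.0,-1.7,9.2,36.3,0.1,0.0,0.0,-1.7,8.1,36.6,0.1,0.0,0.0,-1.7,7.0,36.8,0.1,0.0,0.0,-1.7,5.9,37.0,0.1,0.0,0.0,-1.7,4.8,37.1,0.1,0.0,0.0,-1.7
```

View pics/w4.png

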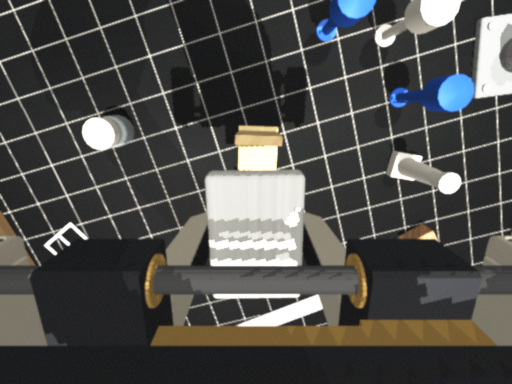

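```bash
python3 -c "
from plan import *
plan([.5356,.1704,.314],3.165,10)"
```

```text
max [14.4 37.1  0.2  0.   0.   1.7]
14.4,34.5,0.2,0.0,0.0,-1.7,13.3,35.0,0.2,0.0,0.0,-1.7,12.3,35.3,0.2,0.0,0.0,-1.7,11.2,35.7,0.2,0.0,0.0,-1.7,10.1,36.0,0.2,0.0,0.0,-1.7,9.0,36.3,0.2,0.0,0.0,-1.7,7.9,36.6,0.2,0.0,0.0,-1.7,6.8,36.8,0.2,0.0,0.0,-1.7,5.7,37.0,0.2,0.0,0.0,-1.7,4.5,37.1,0.2,0.0,0.0,-1.7
```

Emit:
step_arm:
  plan: [14.4,34.5,0.2,0,0,-1.7,13.3,35,0.2,0,0,-1.7,12.3,35.3,0.2,0,0,-1.7,11.2,35.7,0.2,0,0,-1.7,10.1,36,0.2,0,0,-1.7,9,36.3,0.2,0,0,-1.7,7.9,36.6,0.2,0,0,-1.7,6.8,36.8,0.2,0,0,-1.7,5.7,37,0.2,0,0,-1.7,4.5,37.1,0.2,0,0,-1.7]

```text
time: 9.72
eef_pos: [0.5367, 0.1715, 0.3139]
ee_rot: [-3.141, -0.002, -3.124]
force: [0.0, 0.0, -2.4]
opening: 0.0556
gripper_force: 40.0
```

Emit:
step_arm:
  plan: [0,0,15,0,0,0,0,0,20,0,0,0,0,0,20,0,0,0,0,0,10,0,0,0,0,0,0,0,0,0]

```text
time: 10.35
eef_pos: [0.537, 0.1699, 0.2489]
ee_rot: [-3.141, -0.002, -3.125]
force: [-0.1, -0.1, -1.7]
opening: 0.0558
gripper_force: 40.0
```

```bash
python3 -c "
from plan import *
s=manip.state();print(s['joint_pos'],s['eef_pos'],s['ee_rot'],s['force'])
T=np.array(s['eef_pos']);Rt=rpy(s['ee_rot'])
out=[]
for n in ('scene','side'):
  i,K,R,t=cam(n); c=proj([[.5337,.1704,.11]],K,R,t)[0].astype(int)
  j=cv2.resize(i[c[1]-50:c[1]+50,c[0]-50:c[0]+50,::-1],(400,400),interpolation=cv2.INTER_CUBIC)
  out.append(j)
cv2.imwrite('pics/s5.png',np.hstack(out))"
```

```text
[ 0.1091235   0.57693682 -0.7560932   1.99242259  0.55429697  0.78965823
  0.61560966] [0.53697185 0.16993181 0.24887701] [-3.14111672e+00 -1.75888910e-03 -3.12530958e+00] [-0.10005181 -0.1397298  -1.72559109]
```

View pics/s5.png

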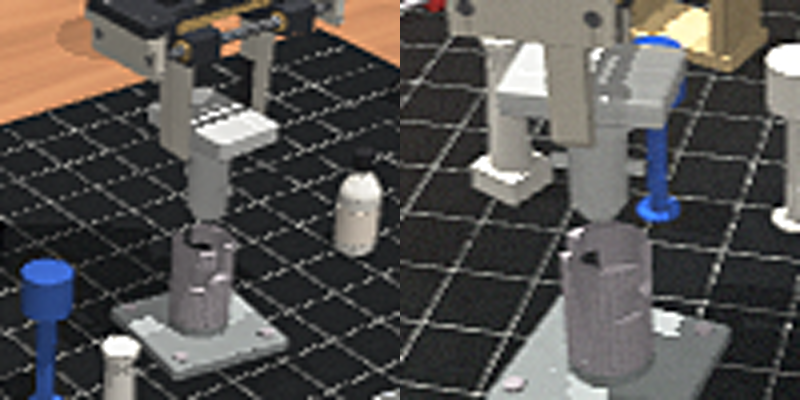

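The holder's stem hangs just above the ring. In the side crop the stem is at column ~599 and the ring at ~607; in the scene crop they are at ~208 and ~203. I'll compute that offset with the axis projection.

```bash
python3 -c "
from plan import *
for n,ms,mr in (('scene',208,203),('side',199,207)):
  i,K,R,t=cam(n); c=proj([[.5337,.1704,.11]],K,R,t)[0].astype(int)
  col=lambda p:(proj([p],K,R,t)[0][0]-c[0]+50)*4
  b=[.5337,.1704]
  s=col(b+[.13]);r=col(b+[.075])
  J=[(col([b[0]+.01,b[1],.1])-col(b+[.1]))/10,(col([b[0],b[1]+.01,.1])-col(b+[.1]))/10]
  print(n,'pred stem',s,'ring',r,'px/mm',J)
  g=i.astype(int)
  for dy in (-30,-20,-12,0,10): 
    r0=c[1]+dy if True else 0
    print(dy*4+200, i[r0,c[0]-18:c[0]+19].mean(1).astype(int))
"
```

```text
scene pred stem 203.31387287910752 ring 199.0730135184872 px/mm [np.float64(0.8663350521516577), np.float64(1.0371925542042164)]
80 [156 159 134  97  39  15  37  18 117 109 108 107 118 118 120 125  86  34
  24  34  27  30  24  38  32  50  82  45  27  26  19  66 117 122 126  72
  31]
120 [ 47  34  32  34  28  54 111 114 124 112 107 107 117 119 118 119 105  93
  92  90  85 237 246 241 236 232 229 226 224 224 225 247 250 237 235 244
 255]
152 [ 35  34  37  36  35  34  35  33  36  32  27  37 102 124 123 117 115 119
 120 109 103 106 100 145 149 149 156 113  60  71  39  28  30  35  34  33
  32]
200 [ 33  37  33  32  35  83  65 138  70  30  27  30  31  27  89 108 113 117
 120 123 119 121 119 117 118  58  30  29  32  30  31 132 100 151  74  26
  31]
240 [ 26  18  22  78  39  65  42  30  29  31  26  84  93  83  36  42 105  93
  86 106 104  98  92  83  85  88 121  64  28  21 104 142  69  27  27  28
  32]
side pred stem 201.76938493376133 ring 206.13896964918536 px/mm [np.float64(-1.9111196706382656), np.float64(-0.5416307885925903)]
80 [244 244 248 246 176 128 134 136 141 135 137 137 142 133 104 108 116 122
 119 122 120 118 140 182 173 172 167 167 167 171 168 167 167 169 173 153
 118]
120 [ 41  29  89 127  38 102 143 136 135 138 136 132 135 140 129 106 112 131
 127 131 136 137 138 148 152 144 150 146 146 145 143 145 145 137  70  45
  44]
152 [118 207 255 126  28  77 131 123 118 114 114 128 129 136 138 134 137 133
 132 126 131 123 130 117  97  32  35  33  36  53  73  77  81  87  64  32
  79]
200 [ 42  46  38  46  46  43  45  45  37  37  82 133 134 127 134 135 129 134
 132 133 130 123 129 118  65  37  36  53 115 145 102  76  85  91  92 110
  85]
240 [ 41  44  38  42  41  54  79  67  31  69 121 110 100  98 109 107 111 117
 110 114 112 114 114 105 108  99 106  99  99 116 145 110  98  96  82  34
  37]
```

Emit:
step_arm:
  plan: [2.5,0.8,0,0,0,0,0,0,10,0,0,-0.6,0,0,10,0,0,0,0,0,5,0,0,0,0,0,0,0,0,0]

```text
time: 11.18
eef_pos: [0.5344, 0.1713, 0.2243]
ee_rot: [-3.141, -0.001, -3.114]
force: [-0.4, -0.2, -1.9]
opening: 0.0555
gripper_force: 40.0
```

Emit:
step_arm:
  plan: [0,0,3,0,0,0,0,0,3,0,0,0,0,0,3,0,0,0,0,0,0,0,0,0]

```text
time: 11.68
eef_pos: [0.5346, 0.1712, 0.2157]
ee_rot: [-3.141, -0.0, -3.114]
force: [0.8, 0.1, -1.5]
opening: 0.0558
gripper_force: 40.0
```

```bash
python3 -c "
from plan import *
s=manip.state();print(s['eef_pos'],s['ee_rot'],s['force'],s['ft_torque'])"
```

```text
[0.53455405 0.17119372 0.21569165] [-3.14143960e+00 -3.65571515e-04 -3.11429260e+00] [ 0.78203912  0.14067654 -1.45780082] [ 0.12367996 -0.15367295  0.04356394]
```

Emit:
step_arm:
  plan: [0,0,4,0,0,0,0,0,4,0,0,0,0,0,3,0,0,0,0,0,0,0,0,0]

```text
time: 12.18
eef_pos: [0.5345, 0.1712, 0.2046]
ee_rot: [-3.141, -0.0, -3.114]
force: [-0.1, -0.4, -2.8]
opening: 0.0555
gripper_force: 40.0
```

Emit:
step_arm:
  plan: [0,0,2,0,0,0,0,0,2,0,0,0,0,0,0,0,0,0]

```text
time: 12.55
eef_pos: [0.5346, 0.1712, 0.2007]
ee_rot: [-3.142, -0.0, -3.114]
force: [-0.4, 0.9, -2.3]
opening: 0.0554
gripper_force: 40.0
```

Emit:
step_arm:
  plan: [0,0,2,0,0,0,0,0,2,0,0,0,0,0,2,0,0,0,0,0,2,0,0,0,0,0,0,0,0,0]

```text
time: 13.18
eef_pos: [0.5345, 0.1712, 0.1927]
ee_rot: [-3.142, -0.0, -3.114]
force: [-0.3, -0.8, -2.8]
opening: 0.056
gripper_force: 40.0
```

Emit:
step_arm:
  plan: [0,0,2,0,0,0,0,0,2,0,0,0,0,0,2,0,0,0,0,0,0,0,0,0]

```text
time: 13.68
eef_pos: [0.5346, 0.1712, 0.1867]
ee_rot: [-3.141, -0.0, -3.114]
force: [-0.0, 0.5, -2.1]
opening: 0.0557
gripper_force: 40.0
```

Emit:
step_arm:
  plan: [0,0,2,0,0,0,0,0,2,0,0,0,0,0,2,0,0,0,0,0,0,0,0,0]

```text
time: 14.18
eef_pos: [0.5345, 0.1712, 0.1807]
ee_rot: [-3.141, -0.0, -3.114]
force: [0.3, -0.8, -2.2]
opening: 0.0559
gripper_force: 40.0
```

Emit:
step_arm:
  plan: [0,0,1,0,0,0,0,0,1,0,0,0,0,0,0,0,0,0]

```text
time: 14.55
eef_pos: [0.5346, 0.1713, 0.1788]
ee_rot: [-3.142, -0.0, -3.114]
force: [-0.7, -0.5, -1.5]
opening: 0.0554
gripper_force: 40.0
```

Emit:
step_arm:
  plan: [0,0,0,0,0,3,0,0,0,0,0,4,0,0,0,0,0,4,0,0,0,0,0,4,0,0,0,0,0,0]

```text
time: 15.18
eef_pos: [0.5346, 0.1714, 0.179]
ee_rot: [-3.141, 0.0, 2.908]
force: [0.2, -0.7, -2.7]
opening: 0.0558
gripper_force: 40.0
```

Emit:
step_arm:
  plan: [0,0,0,0,0,4,0,0,0,0,0,4,0,0,0,0,0,4,0,0,0,0,0,0]

```text
time: 15.68
eef_pos: [0.5346, 0.1713, 0.1789]
ee_rot: [-3.141, 0.0, 2.7]
force: [0.5, -0.9, -1.9]
opening: 0.0553
gripper_force: 40.0
```

```bash
python3 -c "
from plan import *
s=manip.state();print(s['eef_pos'],s['ee_rot'],s['force'],s['ft_torque'],s['joint_pos'])"
```

```text
[0.53459705 0.17132616 0.17893054] [-3.14148574e+00  1.36494561e-04  2.69967408e+00] [ 0.45194608 -0.8763111  -1.93382712] [-0.03235085 -0.14147305  0.05370452] [-0.04177122  0.6295986  -0.54180305  2.05710852  0.56546329  0.6028737
  0.15267723]
```

Emit:
step_arm:
  plan: [0,0,0,0,0,4,0,0,0,0,0,4,0,0,0,0,0,4,0,0,0,0,0,4,0,0,0,0,0,0]

```text
time: 16.3
eef_pos: [0.5346, 0.1713, 0.1789]
ee_rot: [-3.141, 0.0, 2.421]
force: [0.8, 0.2, -2.2]
opening: 0.0556
gripper_force: 40.0
```

Emit:
step_arm:
  plan: [0,0,0,0,0,2,0,0,0,0,0,2,0,0,0,0,0,1,0,0,0,0,0,0]

```text
time: 16.8
eef_pos: [0.5346, 0.1713, 0.1789]
ee_rot: [-3.142, 0.0, 2.331]
force: [0.3, 1.3, -0.8]
opening: 0.0558
gripper_force: 40.0
```

```bash
python3 -c "
from plan import *
s=manip.state();print(s['eef_pos'],s['ee_rot'],s['force'],s['ft_torque'],s['joint_pos'])"
```

```text
[0.53461948 0.1712706  0.17889938] [-3.14151219e+00  6.41046317e-05  2.33123185e+00] [ 0.34609647  1.31998148 -0.77374557] [-0.02917469 -0.1114843  -0.04695572] [-0.10898726  0.61057094 -0.44002069  2.06136444  0.47217718  0.56702444
 -0.12347991]
```

Emit:
step_arm:
  plan: [0,0,1,0,0,0,0,0,1,0,0,0,0,0,1,0,0,0,0,0,0,0,0,0]

```text
time: 17.3
eef_pos: [0.5346, 0.1712, 0.1758]
ee_rot: [-3.141, -0.0, 2.331]
force: [-0.6, -0.3, -3.1]
opening: 0.0559
gripper_force: 40.0
```

Emit:
step_arm:
  plan: [0,0,1,0,0,0,0,0,1,0,0,0,0,0,1,0,0,0,0,0,0,0,0,0]

```text
time: 17.8
eef_pos: [0.5346, 0.1713, 0.1728]
ee_rot: [-3.141, -0.0, 2.331]
force: [1.0, -0.4, -2.8]
opening: 0.0554
gripper_force: 40.0
```

Emit:
step_arm:
  plan: [0,0,1,0,0,0,0,0,0,0,0,0]

```text
time: 18.05
eef_pos: [0.5346, 0.1713, 0.172]
ee_rot: [3.142, 0.0, 2.331]
force: [-1.4, -0.8, 0.2]
opening: 0.0558
gripper_force: 40.0
```

Emit:
step_arm:
  plan: [0,0,0.7,0,0,0,0,0,0,0,0,0]

```text
time: 18.3
eef_pos: [0.5346, 0.1712, 0.172]
ee_rot: [3.141, 0.001, 2.331]
force: [-2.5, -1.2, 8.5]
opening: 0.0554
gripper_force: 40.0
```

Emit:
step_arm:
  plan: [0,0,0,0,0,0,0,0,0,0,0,0,0,0,0,0,0,0,0,0,0,0,0,0,0,0,0,0,0,0]
  grip: 1

```text
time: 18.92
eef_pos: [0.5346, 0.1713, 0.1711]
ee_rot: [-3.142, -0.0, 2.331]
force: [0.5, -0.0, 0.3]
opening: 0.0929
gripper_force: 0.0
```

Emit:
step_arm:
  plan: [0,0,-10,0,0,0,0,0,-20,0,0,0,0,0,-30,0,0,0,0,0,-35,0,0,0,0,0,-40,0,0,0,0,0,0,0,0,0,0,0,0,0,0,0]

```text
time: 19.8
eef_pos: [0.5344, 0.1709, 0.3062]
ee_rot: [-3.141, 0.0, 2.331]
force: [-0.2, -0.7, -0.1]
opening: 0.0929
gripper_force: 0.0
```

```bash
python3 -c "
from plan import *
s=manip.state();print(s['eef_pos'],s['ee_rot'],s['force'],s['joint_pos'])
out=[]
for n in ('side','wrist'):
  i,K,R,t=cam(n); np.savez('x6%s.npz'%n,i=i,K=K,R=R,t=t); c=proj([[.5337,.1704,.095]],K,R,t)[0].astype(int)
  print(c)
  h=40 if n=='side' else 70
  h=min(h,c[1])
  out.append(cv2.resize(i[c[1]-h:c[1]+h,c[0]-h:c[0]+h,::-1],(400,400),interpolation=cv2.INTER_CUBIC))
cv2.imwrite('pics/s6.png',np.hstack(out))"
```

```text
[0.53436429 0.17093762 0.30618605] [-3.14145457e+00  2.68877536e-04  2.33089698e+00] [-0.15418362 -0.7122554  -0.09839746] [-0.00923461  0.44940152 -0.56118056  1.95067703  0.31931971  0.82919565
  0.01594056]
[230 219]
[255 177]
```

View pics/s6.png

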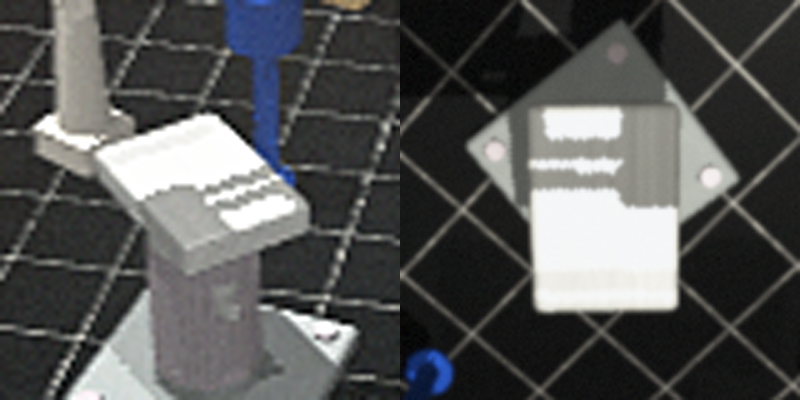

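The holder is locked: the side crop shows the collar flush on the ring, and the wrist crop shows the plate level over the foot. Next I'll move above the tower and look again.

```bash
python3 -c "
from plan import *
d=np.load('x6wrist.npz');K,R,t=d['K'],d['R'],d['t']
P=np.array([ray((255-70+(x-400)*.35,177-70+y*.35),K,R,t,.113) for x,y in [(530,105),(678,105),(678,309),(534,309)]]);print(P.mean(0))
plan([.4635,.0102,.27],3.54,8)"
```

```text
[0.53359182 0.17198204 0.113     ]
max [13.5 21.9  4.4  0.   0.   8.7]
-8.5,-20.2,4.4,0.0,0.0,-8.7,-5.3,-21.3,4.4,0.0,0.0,-8.7,-2.1,-21.8,4.4,0.0,0.0,-8.7,1.3,-21.9,4.4,0.0,0.0,-8.7,4.5,-21.5,4.4,0.0,0.0,-8.7,7.7,-20.5,4.4,0.0,0.0,-8.7,10.7,-19.1,4.4,0.0,0.0,-8.7,13.5,-17.3,4.4,0.0,0.0,-8.7
```

Emit:
step_arm:
  plan: [-8.5,-20.2,4.4,0,0,-8.7,-5.3,-21.3,4.4,0,0,-8.7,-2.1,-21.8,4.4,0,0,-8.7,1.3,-21.9,4.4,0,0,-8.7,4.5,-21.5,4.4,0,0,-8.7,7.7,-20.5,4.4,0,0,-8.7,10.7,-19.1,4.4,0,0,-8.7,13.5,-17.3,4.4,0,0,-8.7,0,0,0,0,0,0,0,0,0,0,0,0]

```text
time: 21.15
eef_pos: [0.4647, 0.0111, 0.2708]
ee_rot: [3.141, 0.0, -2.74]
force: [-0.3, 0.8, 0.2]
opening: 0.0929
gripper_force: 0.0
```

```bash
python3 -c "
from plan import *
s=manip.state();print(s['eef_pos'],s['ee_rot'],s['force'],s['joint_pos'])
i,K,R,t=cam('wrist'); np.savez('w7.npz',i=i,K=K,R=R,t=t); cv2.imwrite('pics/w7.png',i[:,:,::-1])
print(proj([[.4635,.0102,.114],[.4635,.0102,0]],K,R,t))"
```

```text
[0.46474873 0.01108506 0.27084129] [ 3.14063009e+00  9.01889870e-05 -2.74016605e+00] [-0.30040259  0.78526156  0.16078592] [ 0.51076994  0.4638541  -0.89187179  2.17482209  0.54201474  0.73853242
  1.22731969]
[[254.78191764 190.85976025]
 [254.73658482 165.74297888]]
```

View pics/w7.png

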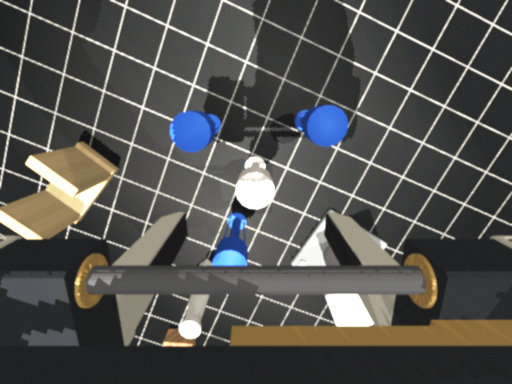

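The tank top is at (255,188), about 2 mm from where I predicted it. The blue look-alikes are clear of both fingers, so I'll descend and grip.

```bash
python3 -c "
from plan import *
plan([.463,.0099,.164],-2.742,6)"
```

```text
max [ 0.4  0.1 17.8  0.   0.   0. ]
0.4,-0.1,17.8,0.0,0.0,0.0,0.4,-0.1,17.8,0.0,0.0,0.0,0.4,-0.1,17.8,0.0,0.0,0.0,0.4,-0.1,17.8,0.0,0.0,0.0,0.4,-0.1,17.8,0.0,0.0,0.0,0.4,-0.1,17.8,0.0,0.0,0.0
```

Emit:
step_arm:
  plan: [0.4,-0.1,17.8,0,0,0,0.4,-0.1,17.8,0,0,0,0.4,-0.1,17.8,0,0,0,0.4,-0.1,17.8,0,0,0,0.4,-0.1,17.8,0,0,0,0.4,-0.1,17.8,0,0,0,0,0,0,0,0,0,0,0,0,0,0,0]

```text
time: 22.2
eef_pos: [0.4629, 0.0098, 0.1647]
ee_rot: [-3.142, 0.001, -2.737]
force: [-0.3, 0.3, 0.0]
opening: 0.0929
gripper_force: 0.0
```

Emit:
step_arm:
  plan: [0,0,0,0,0,0,0,0,0,0,0,0,0,0,0,0,0,0,0,0,0,0,0,0,0,0,0,0,0,0,0,0,0,0,0,0]
  grip: 0
  grip_force: 12

```text
time: 22.95
eef_pos: [0.4625, 0.009, 0.1642]
ee_rot: [3.142, -0.0, -2.737]
force: [1.2, -0.5, 0.5]
opening: 0.0373
gripper_force: 0.0
```

Emit:
step_arm:
  plan: [0,0,0,0,0,0,0,0,0,0,0,0,0,0,0,0,0,0]

```text
time: 23.32
eef_pos: [0.4625, 0.009, 0.1642]
ee_rot: [3.142, -0.0, -2.737]
force: [-0.4, 0.0, 0.1]
opening: 0.0358
gripper_force: 12.0
```

Emit:
step_arm:
  plan: [0,0,-5,0,0,0,0,0,-15,0,0,0,0,0,-25,0,0,0,0,0,-30,0,0,0,0,0,-30,0,0,0,0,0,-30,0,0,0,0,0,-20,0,0,0,0,0,-5,0,0,0,0,0,0,0,0,0]

```text
time: 24.45
eef_pos: [0.4623, 0.0088, 0.324]
ee_rot: [-3.141, -0.0, -2.738]
force: [0.1, 0.2, -1.4]
opening: 0.0352
gripper_force: 12.0
```

```bash
python3 -c "
from plan import *
s=manip.state();print(s['eef_pos'],s['ee_rot'],s['force'],s['joint_pos'],s['gripper_force'])
plan([.5338,.1715,.325],-2.742,8)"
```

```text
[0.46229324 0.00878094 0.32401921] [-3.14129901e+00 -1.70859343e-04 -2.73756119e+00] [ 0.08236958  0.15049678 -1.36672831] [ 0.59525165  0.3919719  -0.96856308  2.11639328  0.43519952  0.84412892
  1.33918323] 11.999905584125372
max [16.2 15.3  0.1  0.   0.   0. ]
-16.2,15.2,-0.1,0.0,0.0,0.0,-16.2,15.2,-0.1,0.0,0.0,0.0,-16.2,15.2,-0.1,0.0,0.0,0.0,-16.2,15.2,-0.1,0.0,0.0,0.0,-16.2,15.2,-0.1,0.0,0.0,0.0,-16.2,15.2,-0.1,0.0,0.0,0.0,-16.2,15.2,-0.1,0.0,0.0,0.0,-16.2,15.3,-0.1,0.0,0.0,0.0
```

Emit:
step_arm:
  plan: [-16.2,15.2,0,0,0,0,-16.2,15.2,0,0,0,0,-16.2,15.2,0,0,0,0,-16.2,15.2,0,0,0,0,-16.2,15.2,0,0,0,0,-16.2,15.2,0,0,0,0,-16.2,15.2,0,0,0,0,-16.2,15.2,0,0,0,0,0,0,0,0,0,0,0,0,0,0,0,0]

```text
time: 25.7
eef_pos: [0.5333, 0.1711, 0.3232]
ee_rot: [-3.141, -0.002, -2.737]
force: [0.3, -0.1, -1.0]
opening: 0.0359
gripper_force: 12.0
```

Emit:
step_arm:
  plan: [0,0,10,0,0,0,0,0,15,0,0,0,0,0,8,0,0,0,0,0,3,0,0,0,0,0,0,0,0,0]

```text
time: 26.32
eef_pos: [0.5338, 0.1718, 0.288]
ee_rot: [3.141, -0.0, -2.737]
force: [0.2, 0.3, -0.6]
opening: 0.0356
gripper_force: 12.0
```

```bash
python3 -c "
from plan import *
s=manip.state();print(s['eef_pos'],s['ee_rot'],s['force'],s['joint_pos'])
out=[]
for n in ('scene','side'):
  i,K,R,t=cam(n); c=proj([[.5337,.1704,.16]],K,R,t)[0].astype(int)
  print((proj([[.5337,.1704,.22],[.5337,.1704,.13]],K,R,t)-c+50)*4)
  out.append(cv2.resize(i[c[1]-50:c[1]+50,c[0]-50:c[0]+50,::-1],(400,400),interpolation=cv2.INTER_CUBIC))
cv2.imwrite('pics/s8.png',np.hstack(out))"
```

```text
[0.53378033 0.1718262  0.28802328] [ 3.14144690e+00 -3.38566667e-04 -2.73714560e+00] [ 0.19769554  0.26804192 -0.57922049] [ 0.18233914  0.55153009 -0.86965289  1.95841136  0.54437675  0.88314776
  1.00078075]
[[206.64645944 126.89855041]
 [199.31387288 239.12740083]]
[[197.92747597  92.53237634]
 [205.76938493 253.82073915]]
```

View pics/s8.png

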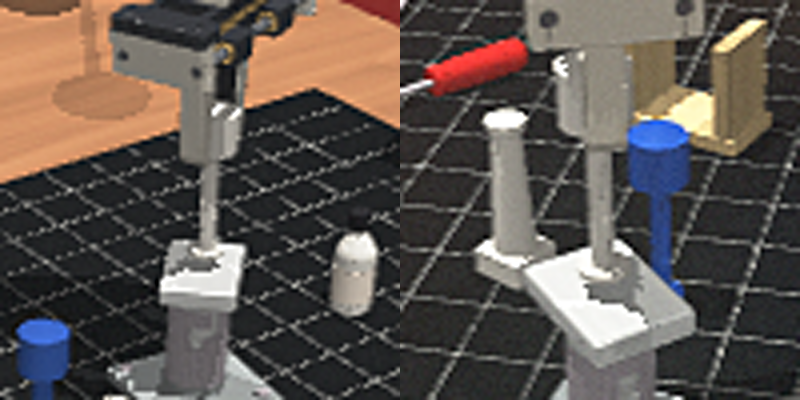

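The tower hangs upright, about 11 mm above the middle of the plate (foot at (205,250) in the scene crop, (603,270) in the side crop). I'll lower it gently.

Emit:
step_arm:
  plan: [0,0,4,0,0,0,0,0,3,0,0,0,0,0,2,0,0,0,0,0,0,0,0,0,0,0,0,0,0,0]

```text
time: 27.05
eef_pos: [0.5338, 0.1718, 0.2792]
ee_rot: [3.142, -0.0, -2.737]
force: [0.1, 0.0, -1.2]
opening: 0.0359
gripper_force: 12.0
```

Emit:
step_arm:
  plan: [0,0,0.7,0,0,0,0,0,0.7,0,0,0,0,0,0,0,0,0]

```text
time: 27.42
eef_pos: [0.5338, 0.1717, 0.2778]
ee_rot: [-3.142, -0.0, -2.737]
force: [0.4, 0.5, -0.5]
opening: 0.0356
gripper_force: 12.0
```

Emit:
step_arm:
  plan: [0,0,0.5,0,0,0,0,0,0,0,0,0]

```text
time: 27.68
eef_pos: [0.5338, 0.1718, 0.2773]
ee_rot: [-3.142, -0.0, -2.737]
force: [-0.2, 0.3, -0.9]
opening: 0.0357
gripper_force: 12.0
```

Emit:
step_arm:
  plan: [0,0,0.4,0,0,0,0,0,0.4,0,0,0,0,0,0,0,0,0]

```text
time: 28.05
eef_pos: [0.534, 0.172, 0.2771]
ee_rot: [-3.141, 0.001, -2.737]
force: [-0.9, -0.2, 7.2]
opening: 0.0352
gripper_force: 12.0
```

Emit:
step_arm:
  plan: [0,0,0.4,0,0,0,0,0,0,0,0,0]

```text
time: 28.3
eef_pos: [0.5342, 0.1722, 0.2771]
ee_rot: [-3.141, 0.002, -2.737]
force: [-0.9, -1.7, 9.6]
opening: 0.0358
gripper_force: 12.0
```

Contact made. I'll ease the load, drop the grip force to its minimum, then open slowly.

Emit:
step_arm:
  plan: [0,0,-0.5,0,0,0,0,0,-0.4,0,0,0,0,0,0,0,0,0]
  grip_force: 4

```text
time: 28.68
eef_pos: [0.5339, 0.1719, 0.277]
ee_rot: [3.141, 0.0, -2.737]
force: [-0.8, 0.1, 2.5]
opening: 0.0356
gripper_force: 4.0
```

Emit:
step_arm:
  plan: [0,0,0,0,0,0,0,0,0,0,0,0]
  grip: 0.39
  grip_force: 3

```text
time: 28.92
eef_pos: [0.5338, 0.1719, 0.277]
ee_rot: [3.141, 0.0, -2.737]
force: [0.5, 1.0, 3.0]
opening: 0.0357
gripper_force: 3.0
```

Emit:
step_arm:
  plan: [0,0,0,0,0,0,0,0,0,0,0,0]
  grip: 0.41

```text
time: 29.18
eef_pos: [0.5337, 0.1715, 0.2767]
ee_rot: [-3.141, -0.001, -2.737]
force: [-0.3, 0.0, 0.5]
opening: 0.0381
gripper_force: 0.0
```

Emit:
step_arm:
  plan: [0,0,0,0,0,0,0,0,0,0,0,0]
  grip: 0.45

```text
time: 29.42
eef_pos: [0.5338, 0.1717, 0.2769]
ee_rot: [-3.142, -0.0, -2.737]
force: [0.6, -0.2, -0.5]
opening: 0.0417
gripper_force: 0.0
```

Emit:
step_arm:
  plan: [0,0,0,0,0,0,0,0,0,0,0,0,0,0,0,0,0,0,0,0,0,0,0,0,0,0,0,0,0,0]
  grip: 0.85

```text
time: 30.05
eef_pos: [0.5338, 0.1718, 0.277]
ee_rot: [-3.142, 0.0, -2.737]
force: [-0.1, 0.3, 0.3]
opening: 0.079
gripper_force: 0.0
```

Emit:
step_arm:
  plan: [0,0,-5,0,0,0,0,0,-15,0,0,0,0,0,-20,0,0,0,0,0,-25,0,0,0,0,0,-25,0,0,0,0,0,-15,0,0,0,0,0,0,0,0,0,0,0,0,0,0,0]

```text
time: 31.05
eef_pos: [0.5336, 0.1714, 0.3815]
ee_rot: [-3.141, -0.001, -2.738]
force: [-0.0, 0.0, 0.1]
opening: 0.0792
gripper_force: 0.0
```

```bash
python3 -c "
from plan import *
s=manip.state();print(s['eef_pos'],s['time'])
out=[]
for n in ('scene','side'):
  i,K,R,t=cam(n); c=proj([[.5337,.1704,.16]],K,R,t)[0].astype(int)
  out.append(cv2.resize(i[c[1]-50:c[1]+50,c[0]-50:c[0]+50,::-1],(400,400),interpolation=cv2.INTER_CUBIC))
cv2.imwrite('pics/s9.png',np.hstack(out))"
```

```text
[0.53361293 0.17141389 0.38146438] 31.05
```

View pics/s9.png

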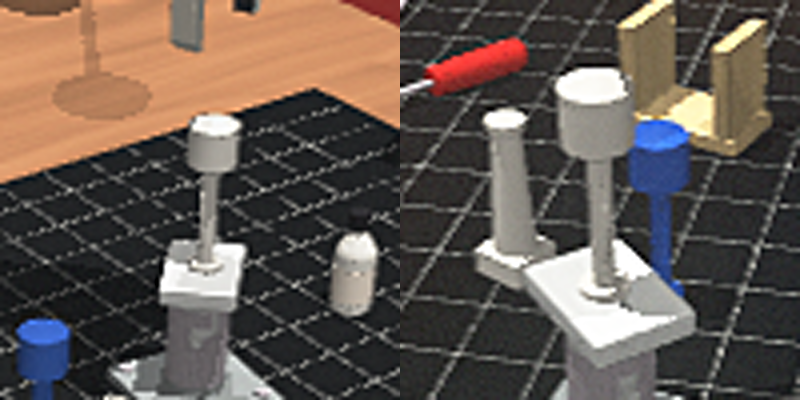

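The tower stands upright in the middle of the plate (foot at (205,265) in the scene crop, (600,290) in the side crop), and the gripper is clear. I'll hand the job in.

```bash
python3 -c "
from bench import manip
print(manip.sign_off())"
```

```text
the job is handed in; nothing more can be done
None
```

The job is handed in, with no verdict returned: the holder is locked and flush in the ring, the water tower stands upright in the middle of its plate, and the arm went nowhere near the chimney, jar or glue bottle, all in about 31 s of the 72 s allowed.

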